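# Slide the findings cabinet home into its bench bracket

### The job

The small beige findings cabinet has been pulled forward out of its bench bracket and its two top drawers stand open. Push both drawers shut with the fingertips, gently enough that the cabinet does not tip; then push the cabinet with the fingers, low enough down near its base that it slides back on its feet and does not tip, until it is fully home against the bracket's back stop and the roller catches on both sides have clicked in. Only push: lift or carry nothing, leave the open tin standing on top of the cabinet, and do not disturb the other things on the bench.

Things in the scene. Friction and masses are not known exactly. Their poses are not given: they have to be found in the camera images.
- cabinet: Beige plastic cabinet, 6 drawers (3 rows, 2 columns; only the top two move), heavy, loose on 4 rubber feet. 136 deep (x), 190 wide (y), 132 high plus 4 of feet. Origin: centre of its underside, 4 above the bench. x points from the drawer fronts to the back, y to the left seen from the front. Drawer panels end at x=-57, each with a knob 11 long, 10 across, at y=+-47; back x=68. 0.6 to 1 kg.
- base_front (a point): Point low on the cabinet's front, x=-57, y=0, z=18 in its frame, between the two bottom drawers (knobs at y=+-47, z=18 stand 11 out). Pushed here it slides: 4 to 10 N on the bench, up to 10 N more as the catches click. The fronts are smooth. It tips back over its rear feet (16 across, at x=34) when it is pushed along near its top; the bottom row of drawers is a safe height.
- bracket: Grey steel bracket fixed to the bench, no floor: two side rails 24 high, 195 apart inside, back stop 56 high with rubber buffers, flared lips at the open front. Origin: under the cabinet's origin when that is home, at bench level; same axes as the cabinet, x is the way in. Buffer faces at x=68.5; rails from x=-5 back; lips from x=-5 forward to x=-39; roller catches at x=10.5, up to z=52.
- mouth (a point): Middle of the bracket's open front end at bench level, x=-39, y=0 in its frame. The lips are 245 apart here and narrow to 195 at x=-5, so they centre and straighten the cabinet as it is pushed in.
- cabinet_drawer_31 (a joint): Top left drawer; slides out to the front (-x of the cabinet): 0 = shut, 0.06 = fully out. Slides at about 1 N and stays where it is left.
- left_knob (a point): Front end of the top left drawer's knob; moves with the drawer. When shut: x=-68, y=47, z=102 in the cabinet's frame. The front panel, 89 wide and 39 high, is 11 behind it.
- cabinet_drawer_32 (a joint): Top right drawer, the same: 0 = shut, 0.06 = fully out.
- right_knob (a point): Front end of the top right drawer's knob; when shut: x=-68, y=-47, z=102 in the cabinet's frame.
- catch_left (a joint): Left roller catch: upright white roller 16 across, z 27 to 47, above the rail. 0 = sprung fully in, just off the cabinet's side. About 15 mm before home a steel bead on the cabinet's side (4 high, at x=20 of the cabinet) meets it and presses it back to about 0.0035 (m); at home the bead has passed and it springs in again behind the bead. 1.5 to 3 N.
- catch_right (a joint): Right roller catch, the same.
- open_tin: Small open round tin, 38 across, 20 high, standing loose on top of the cabinet; origin at its underside.
- jar: Clear jar with a dark screw cap, 70 across, 132 high, standing to the left of the bracket; origin at its underside. Bystander.
- red_spool: Spool of red thread, 36 across, 40 high, standing to the left of the bracket's mouth. Bystander.
- tin: Round closed tin, 51 across, 22 high, to the left in front of the bracket. Bystander.
- flux_pot: Round pot, 64 across, 36 high, to the right of the bracket's mouth. Bystander.
- bench_block: Square polished steel block on a rubber foot, 64 x 64 x 22, to the right in front of the bracket, beside the cabinet. Bystander.
- lamp_head (a point): Middle of the bench lamp's white head, a fixed bar 440 long across the bench (y), 140 deep, 210 to 255 above the bench; a bracket on it reaches 340, and from there the lamp's arm rises away from the robot and to the left to 550. Keep the arm clear of it.

How it is judged (in metres and radians):
On the way, in this order (a step that is already met when the one before it is completed fails the run):
1. both open drawers are pushed shut, the cabinet still out of its bracket (value of joint each of cabinet_drawer_31, cabinet_drawer_32 below 0.005 m and x of cabinet in the frame of bracket below -0.08 m), for 0.2 s.
2. the cabinet is home: at the back stop, square between the rails, both catches sprung in (x of cabinet in the frame of bracket above -0.004 m and y of cabinet in the frame of bracket between -0.005 and 0.005 m and angle between the x axis of cabinet and the x axis of bracket, either way round below 0.04 rad and angle between cabinet's own z axis and vertical below 0.03 rad and value of joint each of catch_left, catch_right below 0.003 m), for 0.2 s.
At the end, for the whole second after the job is handed in: The cabinet stands flat (within 0.03 rad) and at rest in its bracket: within 4 mm of home along the rails, 5 mm across, 0.04 rad square, both catches within 3 mm of fully sprung in, both drawers shut within 5 mm, the open tin standing upright on top of the cabinet (all of step 2 and value of joint each of cabinet_drawer_31, cabinet_drawer_32 below 0.005 m and z of open_tin in the frame of cabinet above 0.125 m and angle between open_tin's own z axis and vertical below 0.1 rad and linear speed of cabinet below 0.02 m/s); the robot touches nothing.
It fails at once if the cabinet tips by more than 0.07 rad (angle between cabinet's own z axis and vertical above 0.07 rad).
It fails at once if the cabinet is lifted more than 12 mm (height (world z) of cabinet above 0.016 m).
It fails at once if a drawer is pulled out farther than it stood (beyond 50 mm) (value of joint any of cabinet_drawer_31, cabinet_drawer_32 above 0.05 m).
It fails at once if the open tin falls off the cabinet, tips or is picked up (z of open_tin in the frame of cabinet below 0.115 m or z of open_tin in the frame of cabinet above 0.15 m or angle between open_tin's own z axis and vertical above 0.3 rad).
It fails at once if a bystander (jar, thread spool, round tin, flux pot, bench block) is moved more than 15 mm (distance of any of jar, red_spool, tin, flux_pot, bench_block from where it was at the start of the episode above 0.015 m).
It also fails if it takes over 70 s, if anything falls off the work surface, if the arm or the gripper's body presses on something with over 40 N, if the wrist force passes 120 N, or if a joint passes its speed limit or range.

### The arm

A 6-joint arm with a two-finger parallel gripper is mounted at the origin on a cart in front of the work surface, level with it; the furniture and walls round the work are solid. World frame = base frame: x ahead of the robot, y to its left, z up, the work surface at z = 0. Lengths are in mm, angles in rad, forces in N, time in s.
With the tool pointing down it reaches from about 300 to 775 mm from the base axis. Payload 14.6 kg.
Tool frame: the origin (TCP) lies on the centre line of the jaws, within the pads' length; the fingertips stand 19 mm ahead of it and the grasp point (between the pads) is the TCP (bot.tip_reach is the distance from the TCP to the fingertips, in mm); z points along the fingers, y is the line along which they close (so a half turn about z gives the same grasp; the last joint's range is limited). The gripper opens to 85 mm and grips with 20 to 120 N. Pads are 22 mm wide; open, the fingers measure 114 mm over their backs; the gripper's body (76 mm by 85 mm) begins 54 mm behind the grasp point. The pads swing forward as they close: fully open they stand 13 mm farther back than shut.
Start: joints at [1.05, 0.3, 1.521, -0, 1.321, -0.067], TCP at [241.107, 494.324, 212.681] pointing down, gripper open.
Joint ranges: [-3.03, 3.03], [-0.79, 2.21], [0.23, 2.52], [-1.04, 4.18], [0, 3.07], [-2.55, 2.55]. Speed limits (rad/s): [2.22, 2.22, 2.57, 3.14, 3.14, 3.14].

### API

Orientations are given as a unit quaternion [w, x, y, z].
In Python, from rig import bot gives the robot as it stands. Calls block until the motion is done:
- bot.move_to(position, orientation): joint-space move of the TCP to a pose.
- bot.servo_line(position, attitude=None, speed=150, until_force=None): straight line of the TCP; attitude=None keeps the orientation; speed is the mean speed in mm/s. With until_force (N) it stops when the force on the tool has changed by that much, and returns True; else False.
- bot.move_joints(angles): joint-space move.
- bot.move_gripper(opening, grip_force=None): finger opening in mm; grip_force is the grip in N (None keeps the last); returns when the fingers have stopped.
- bot.dwell(seconds).
- bot.ik(position, orientation): joint angles nearest the present ones, or None.
- bot.read_state(): the state.
- bot.read_camera(name): name is "scene" or "side" or "wrist"; returns a dict with "image" (384x512x3 uint8, blue, green, red), "depth" (384x512 float32, mm along the optical axis (not along the pixel's ray), 0 where there is no reading), "fovy" (degrees; the focal length in pixels is half the picture's height over the tangent of half this angle, whatever the lens; pixels are square), "cx", "cy" (the principal point, pixels), "k1" (the pictures are not rectified: a ray, as slopes to the right and down, at radius r is drawn at 1 + k1 r^2 times it, then the intrinsics apply), "eye" and "attitude" of the camera in the world; the wrist camera has in their place "mount" (4x4, takes a point from camera to tool coordinates, whose origin is the TCP and whose axes are the flange's). Camera axes: x right, y down, z forward; pixel columns grow to the right and rows downward; lengths in mm; the calibration is good to about 2 mm. A picture is of the moment at which its call begins: read the wrist's pose just before it.
A pose or a line that the arm cannot do raises bot.MotionError and nothing moves.
- bot.finish_job(): hands the job in; it is judged then, once.
The state is a dict: "clock": time; "joint_positions": joint angles; "qvel": joint speeds; "effort": joint torques, N m; "ee_pos": TCP position; "tool_rot": TCP orientation; "ft_force": force on the tool from outside, world axes, zero at the start; "moment": the same for the moment, N m; "grip_width": finger opening in mm; "grip_force": force on a finger pad.
Only numpy, scipy, OpenCV 4.12 (cv2) and the standard library are available. Lean on these libraries where they do the work, as an engineer would, in place of code of your own. Each camera call takes 0.05 s, during which the arm holds its last target. There are 200 camera calls.

## Working session

There is one attempt and no reset: what is moved stays moved. The work goes in short steps, each a Python script; the robot and the scene stay as the last script left them, time stands still between calls to the robot, and variables do not carry over. Pictures are saved under pics/ and viewed, at most 10 in all, crops included, and the job is handed in when it is done.

```bash
ls; mkdir -p pics; cat > h.py <<'E'
import numpy as np, cv2
from scipy.spatial.transform import Rotation as R
from rig import bot
def rot(q): return R.from_quat(np.roll(q,-1)).as_matrix()
def cloud(c, world=True):
    h,w=c["depth"].shape; f=h/2/np.tan(np.radians(c["fovy"])/2)
    K=np.array([[f,0,c["cx"]],[0,f,c["cy"]],[0,0,1]])
    u,v=np.meshgrid(np.arange(w),np.arange(h))
    p=np.stack([u,v],-1).reshape(-1,1,2).astype(np.float64)
    n=cv2.undistortPoints(p,K,np.array([c["k1"],0,0,0.]))[:,0]
    ray=np.c_[n,np.ones(len(n))]
    P=ray*c["depth"].reshape(-1,1)
    A=rot(c["attitude"]) if np.ndim(c["attitude"])==1 else np.array(c["attitude"])
    return (P@A.T+np.array(c["eye"])).reshape(h,w,3), (ray@A.T).reshape(h,w,3)
E
python3 - <<'E'
from h import *
ims=[]
for n in("scene","side"):
    c=bot.read_camera(n); np.save(f"{n}.npy",c,allow_pickle=True)
    cv2.imwrite(f"pics/{n}.png",cv2.resize(c["image"],(800,600)))
    print(n,c["eye"],c["attitude"],c["fovy"],c["k1"],c["cx"],c["cy"],(c["depth"]>0).mean())
print(bot.read_state())
E
```

```text
pics
scene [ -37.50149905 -628.87276097  822.6520215 ] [-0.36440754  0.82808874 -0.38666615  0.17878888] 56.10071832340996 -0.05951983336833372 252.04132901070045 191.02112961825546 0.9958546956380209
side [  397.18843013 -1151.39467376   983.95674314] [-0.4304038   0.89936549 -0.06406073  0.04231431] 47.49303091887898 -0.012773683237779445 252.7587149087098 189.8825361105283 0.9959513346354166
{'clock': 0.1, 'joint_positions': array([ 1.05036458e+00,  3.00426494e-01,  1.52152355e+00,  1.22737422e-05,
        1.32066640e+00, -6.65801042e-02]), 'qvel': array([-0.00147883, -0.00170379, -0.00154007, -0.00170139,  0.00197594,
        0.00012539]), 'effort': array([ 6.44309694e-04, -5.44380355e+01, -3.62365043e+01, -8.00967655e-05,
        3.06469556e-03, -3.23805750e-05]), 'ee_pos': array([241.01632801, 494.13301895, 212.17012004]), 'tool_rot': array([-1.53787116e-04,  2.24984680e-01,  9.74362167e-01, -4.88283742e-04]), 'ft_force': array([ 0.55419224, -0.40454604, -0.64348348]), 'moment': array([ 0.03811707, -0.029796  ,  0.01070385]), 'grip_force': 0.0, 'grip_width': 85.60504451089339}
```

View pics/scene.png

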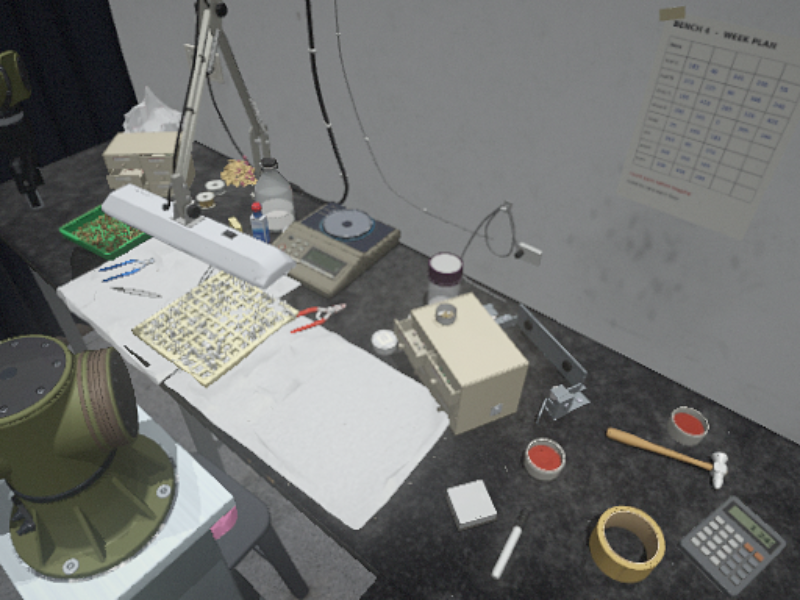

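View pics/side.png

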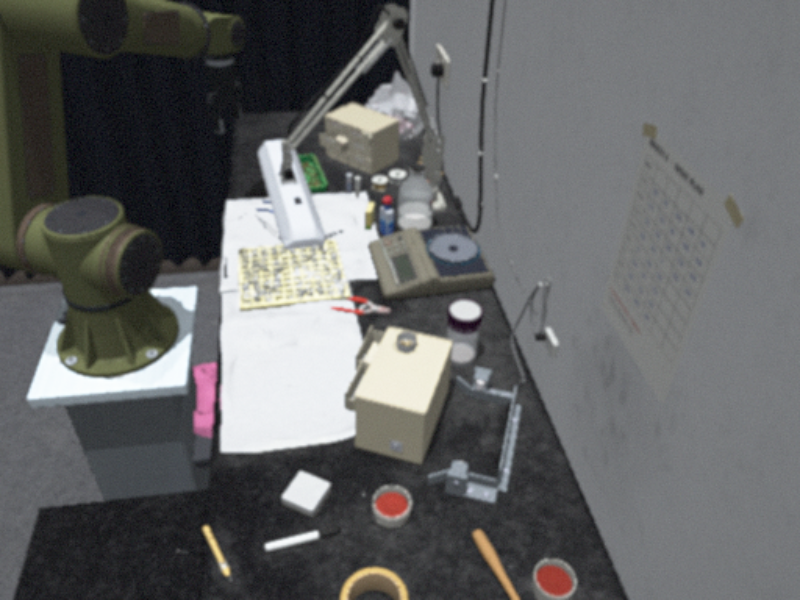

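The cabinet is at about (465,350) in the scene picture, with its drawers open toward the lower left. The bracket is behind it, with its back stop at (550,345) and its right catch at (565,400). Next I'll measure poses from the depth data.

```bash
python3 - <<'E'
from h import *
for n in("scene","side"):
    c=np.load(n+".npy",allow_pickle=True).item(); P,_=cloud(c)
    np.save(n+"_P.npy",P)
    x,y,z=P[...,0],P[...,1],P[...,2]
    box=(x>300)&(x<760)&(y<0)&(y>-480)
    m=box&(abs(z-136)<5)
    nl,lab,st,_=cv2.connectedComponentsWithStats(m.astype(np.uint8)); i=1+st[1:,4].argmax(); k=lab==i
    r=cv2.minAreaRect(P[k][:,:2].astype(np.float32)); print(n,"top",r,cv2.boxPoints(r).round(1).tolist(),"z",np.median(z[k]))
    # top-down height map
    H=np.zeros((480,480),np.float32)
    q=box&(z>-20)&(z<170)
    pts=P[q]; o=np.argsort(pts[:,2]); pts=pts[o]
    H[(760-pts[:,0]).astype(int).clip(0,479),(-pts[:,1]).astype(int).clip(0,479)]=pts[:,2].clip(0)
    H=cv2.morphologyEx(H,cv2.MORPH_CLOSE,np.ones((5,5)))
    cv2.imwrite(f"pics/h_{n}.png",cv2.applyColorMap((H*1.5).clip(0,255).astype(np.uint8),cv2.COLORMAP_JET))
a=cv2.imread("pics/h_scene.png");b=cv2.imread("pics/h_side.png")
cv2.imwrite("pics/h.png",cv2.resize(np.hstack([a,b]),(800,400)))
E
```

```text
scene top ((561.7557373046875, -306.2943115234375), (190.42041015625, 125.92041015625), 64.01858520507812) [[463.3999938964844, -364.29998779296875], [576.5999755859375, -419.5], [660.0999755859375, -248.3000030517578], [546.9000244140625, -193.10000610351562]] z 136.48827263884863
side top ((562.4531860351562, -304.892333984375), (195.5936737060547, 125.54944610595703), 63.74310302734375) [[462.8999938964844, -364.79998779296875], [575.5, -420.3999938964844], [662.0, -245.0], [549.4000244140625, -189.39999389648438]] z 135.71101766975517
```

View pics/h.png

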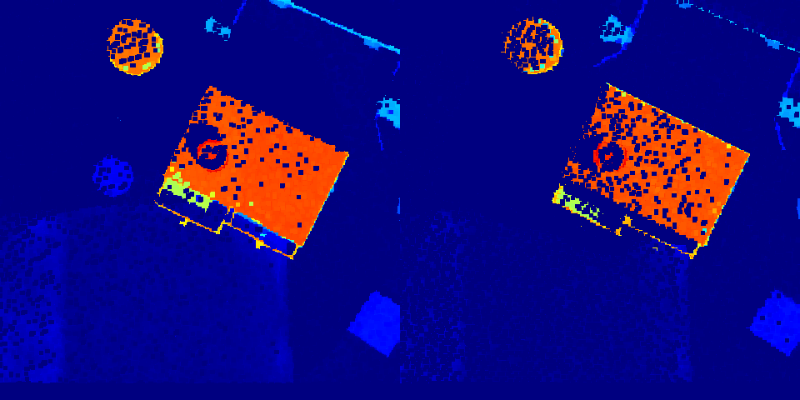

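The height map, in which up is +x, shows the cabinet with its axis at about −26°. The left drawer is further open than the right one. The bracket's back stop and both catches appear at the upper right, partly out of frame, so I'll fit those next.

```bash
python3 - <<'E'
from h import *
W=[]
for n in("scene","side"):
    P=np.load(n+"_P.npy"); x,y,z=P[...,0],P[...,1],P[...,2]
    box=(x>560)&(x<840)&(y<-180)&(y>-560)
    for nm,lo,hi in(("stop/catch",40,60),("rail",14,28)):
        m=box&(z>lo)&(z<hi)
        nl,lab,st,ce=cv2.connectedComponentsWithStats(m.astype(np.uint8))
        for i in range(1,nl):
            if st[i,4]<25: continue
            k=P[lab==i]; r=cv2.minAreaRect(k[:,:2].astype(np.float32))
            print(n,nm,st[i].tolist(),"mean",k.mean(0).round(),"rect",np.round(r[0]),np.round(r[1]),round(r[2],1))
    H=np.zeros((400,400),np.float32); q=(x>500)&(x<900)&(y<-160)&(y>-560)&(z<70)&(z>-20)
    p=P[q];p=p[np.argsort(p[:,2])]; H[(899-p[:,0]).astype(int).clip(0,399),(-160-p[:,1]).astype(int).clip(0,399)]=p[:,2].clip(0)
    W.append(cv2.applyColorMap((cv2.dilate(H,np.ones((2,2)))*4).clip(0,255).astype(np.uint8),cv2.COLORMAP_JET))
cv2.imwrite("pics/h2.png",np.hstack(W))
E
```

```text
scene stop/catch [309, 195, 9, 9, 45] mean [ 726. -262.   50.] rect [ 725. -261.] [34. 20.] 57.7
scene stop/catch [332, 195, 44, 47, 292] mean [ 732. -399.   50.] rect [ 733. -392.] [203.  12.] 66.5
scene stop/catch [352, 246, 16, 15, 130] mean [ 626. -475.   50.] rect [ 629. -473.] [42. 34.] 53.7
scene rail [318, 201, 55, 50, 212] mean [ 730. -387.   21.] rect [ 721. -385.] [208.  51.] 70.6
scene rail [344, 254, 13, 15, 44] mean [ 610. -457.   24.] rect [ 606. -458.] [18. 51.] 83.2
scene rail [354, 260, 12, 6, 31] mean [ 617. -483.   21.] rect [ 620. -486.] [ 8. 34.] 53.9
side stop/catch [289, 221, 16, 6, 63] mean [ 703. -187.   50.] rect [ 705. -187.] [13. 48.] 87.8
side stop/catch [303, 234, 12, 12, 97] mean [ 722. -260.   50.] rect [ 720. -259.] [40. 32.] 54.5
side stop/catch [264, 237, 24, 51, 89] mean [ 600. -361.   50.] rect [ 617. -335.] [194.  17.] 58.5
side stop/catch [324, 246, 7, 30, 55] mean [ 753. -350.   52.] rect [ 751. -350.] [114.  11.] 65.9
side stop/catch [318, 278, 7, 25, 54] mean [ 708. -451.   52.] rect [ 707. -448.] [79. 11.] 66.2
side stop/catch [286, 295, 13, 14, 147] mean [ 626. -475.   49.] rect [ 625. -472.] [40. 32.] 77.8
side rail [289, 227, 15, 6, 45] mean [ 704. -187.   21.] rect [ 705. -187.] [47. 12.] 1.4
side rail [292, 240, 36, 16, 145] mean [ 724. -273.   21.] rect [ 727. -267.] [ 33. 112.] 67.6
side rail [264, 279, 11, 16, 34] mean [ 577. -406.   21.] rect [ 581. -394.] [54. 15.] 58.3
side rail [274, 300, 14, 7, 40] mean [ 598. -455.   21.] rect [ 599. -455.] [40.  6.] 12.6
side rail [298, 302, 22, 9, 68] mean [ 672. -474.   21.] rect [ 671. -472.] [ 6. 57.] 64.1
side rail [285, 309, 13, 6, 45] mean [ 621. -485.   21.] rect [ 621. -485.] [ 5. 33.] 72.3
```

View pics/h2.png

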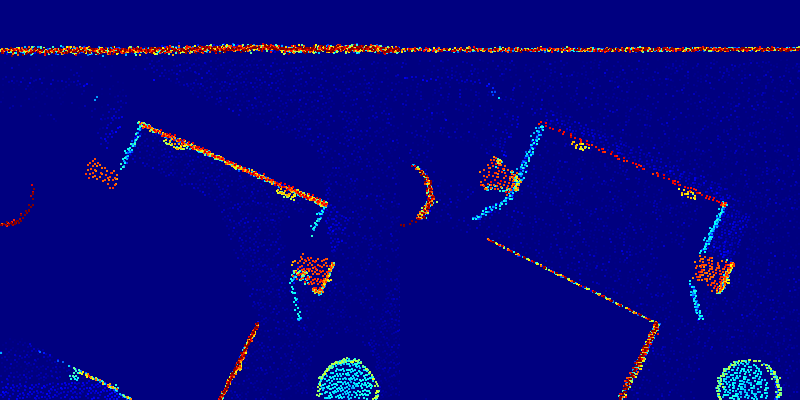

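Both views agree on the bracket: yaw is about −23.6° and home is near (668,−363). The cabinet needs to go in about 125 mm and is about 11 mm off to the side, which the lips can take up. Next come the knobs, the lamp, the stop fit and IK checks.

```bash
cat >> h.py <<'E'
CY=np.radians(-26.1); CO=np.array([557.6,-303.3])   # cabinet start
def axes(yaw): return np.array([np.cos(yaw),np.sin(yaw)]),np.array([-np.sin(yaw),np.cos(yaw)])
def att(yaw,t):  # tool tilted t from vertical-down toward yaw; fingers close horizontally
    f,l=axes(yaw); f3=np.r_[f,0]; z=np.sin(t)*f3+np.cos(t)*np.array([0,0,-1]); y=np.r_[l,0]
    M=np.c_[np.cross(y,z),y,z]
    return M
def quat(M): return np.roll(R.from_matrix(M).as_quat(),1)
E
python3 - <<'E'
from h import *
f,l=axes(CY)
for n in("scene","side"):
    P=np.load(n+"_P.npy"); x,y,z=P[...,0],P[...,1],P[...,2]
    q=P[(x>700)&(x<790)&(y<-295)&(y>-490)&(z>44)&(z<60)]; q=q[q[:,0]>776+(q[:,1]+300)*.4378-6]
    v=cv2.fitLine(q[:,:2].astype(np.float32),cv2.DIST_HUBER,0,.01,.01).ravel(); print(n,"stop",v,np.degrees(np.arctan2(v[0],v[1])),len(q))
    s=(q[:,:2]-v[2:])@v[:2]; print(v[2:]+v[:2]*s.min(),v[2:]+v[:2]*s.max())
    d=P[...,:2]-CO; a=d@f;b=d@l
    m=(a>-145)&(a<-50)&(abs(b)<110)&(z>60)&(z<125)
    for s,nm in((1,"L"),(-1,"R")):
        mm=m&(s*b>0)&(z>84); p=a[mm]; 
        kn=mm&(abs(b-s*47)<5)&(z>100)&(z<111)
        pn=mm&(abs(abs(b-47*s)-25)<12)&(z>90)&(z<118)
        # front-facing outer surface: histogram of a
        print(nm,"knob min a",np.sort(a[kn])[:6].round(1),"panel",np.percentile(a[pn],[2,10,25,50]).round(1), pn.sum())
        far=mm&(a<np.percentile(a[pn],5)-5); print("  protr",P[far].mean(0).round(1) if far.any() else None,b[far].mean().round(1) if far.any() else 0, far.sum())
    # low/side surfaces for yaw: cabinet right side b=-95
    m=(a>-50)&(a<60)&(b<-85)&(b>-105)&(z>15)&(z<125); 
    if m.sum()>50:
        v=cv2.fitLine(P[m][:,:2].astype(np.float32),cv2.DIST_HUBER,0,.01,.01).ravel(); print("side yaw",np.degrees(np.arctan(v[1]/v[0])),"b",np.median(b[m]))
    m=(z>195)&(z<270)&(x>100)&(x<700)&(y>-250)&(y<500); print("lamp",P[m].min(0),P[m].max(0),np.percentile(P[m],[5,95],axis=0))
for t in (45,55,60,75,90):
    for nm,p,h in(("drw",CO+f*-150+l*47,110),("drw2",CO+f*-85-l*47,110),("base",CO+f*-95,34),("home",np.array([668,-363])-75*axes(np.radians(-23.6))[0],34)):
        M=att(CY,np.radians(t)); j=bot.ik(np.r_[p,h],quat(M)); print(t,nm,None if j is None else np.round(j,2))
        for k in [att(CY,np.radians(t))@np.diag([-1,-1,1])]:
            j=bot.ik(np.r_[p,h],quat(k)); print("   flip",None if j is None else np.round(j,2))
E
```

```text
scene stop [ 4.0079808e-01  9.1616642e-01  7.3594098e+02 -3.9081479e+02] 23.628078 212
[ 697.61415739 -478.42435752] [ 775.72002276 -299.88565042]
L knob min a [-98.3 -98.2 -97.8 -96.7 -95.7 -94.9] panel [-89.6 -89.  -88.3 -67.7] 102
  protr [ 490.9 -219.8  107.1] 45.7 7
R knob min a [-83.1 -82.6 -82.3 -79.  -78.6 -78. ] panel [-76.6 -76.2 -75.7 -73.3] 78
  protr [ 462.8 -309.4  109.2] -47.1 6
side yaw -26.653694 b -94.01101337978018
lamp [100.13230122 -58.50636764 197.16868006] [445.32555105 456.41896259 269.7044503 ] [[123.83405511 -27.29006013 217.10718584]
 [414.10329545 367.05286346 254.78896654]]
side stop [ 4.0453735e-01  9.1452146e-01  7.3679144e+02 -3.9011453e+02] 23.862137 76
[ 700.09608929 -473.07025505] [ 776.86370532 -299.52476666]
L knob min a [-99.5 -89.  -87.6 -87.5] panel [-89.  -88.6 -87.9 -84.7] 59
  protr [ 488.7 -217.8  110.2] 46.4 1
R knob min a [-86.1 -85.1 -83.7 -74.  -73.6 -73.1] panel [-74.5 -74.  -73.9 -73.5] 29
  protr [ 465.3 -296.5  109.1] -34.5 4
side yaw -26.491117 b -94.28953872355866
lamp [100.06166298 -64.59299721 195.20191482] [445.73463717 459.221
[... 1140 characters left out ...]
1.03  1.59]
   flip [-0.53  0.35  2.52  3.06  1.03 -1.55]
75 drw2 [-0.82  0.42  2.34  2.7   0.96  1.74]
   flip [-0.82  0.42  2.34  2.7   0.96 -1.41]
75 base [-0.68  0.68  2.33  2.91  1.18  1.6 ]
   flip [-0.68  0.68  2.33  2.91  1.18 -1.54]
75 home [-0.62  0.76  1.98  2.94  0.91  1.65]
   flip [-0.62  0.76  1.98  2.94  0.91 -1.49]
90 drw [-0.53  0.66  2.48  3.07  1.57  1.57]
   flip [-0.53  0.66  2.48  3.07  1.57 -1.57]
90 drw2 [-0.83  0.65  2.32  2.76  1.41  1.63]
   flip [-0.83  0.65  2.32  2.76  1.41 -1.51]
90 base [-0.69  0.92  2.27  2.91  1.62  1.56]
   flip [-0.69  0.92  2.27  2.91  1.62 -1.58]
90 home [-0.63  0.93  1.94  2.96  1.3   1.62]
   flip [-0.63  0.93  1.94  2.96  1.3  -1.52]
```

```bash
python3 - <<'E'
from h import *
f,l=axes(CY)
for n in("scene","side"):
    c=np.load(n+".npy",allow_pickle=True).item();P=np.load(n+"_P.npy"); x,y,z=P[...,0],P[...,1],P[...,2]
    g=c["image"].min(-1)
    m=(z>200)&(z<262)&(g>130)&(x>150)&(x<700)&(y>-250)&(y<500)
    nl,lab,st,_=cv2.connectedComponentsWithStats(m.astype(np.uint8)); k=lab==1+st[1:,4].argmax()
    print(n,cv2.minAreaRect(P[k][:,:2].astype(np.float32)),P[k].min(0),P[k].max(0))
s=bot.read_state(); p=s["ee_pos"]; q=s["tool_rot"]
print(bot.ik(np.r_[p[:2],450],q))
for r in (280,300):
    a=np.radians(-40); print(bot.ik([r*np.cos(a),r*np.sin(a),450],q))
M=att(CY,np.radians(75))
for d,h in((-260,300),(-200,300),(-200,200),(-160,103)):
    for b in(47,0): print(d,h,b,bot.ik(np.r_[CO+f*d+l*b,h],quat(M)),bot.ik(np.r_[CO+f*d+l*b,h],quat(M@np.diag([-1,-1,1]))))
E
```

```text
scene ((370.7490234375, 185.811767578125), (87.73326110839844, 437.4773254394531), 8.938572883605957) [311.69627409 -31.10144405 210.65340994] [445.32555105 399.80806385 261.48869791]
side ((381.0604553222656, 178.65921020507812), (91.1543960571289, 419.8765869140625), 7.082735538482666) [313.30176882 -31.33512978 209.85127173] [445.73463717 385.21769789 257.80317602]
[ 1.05036458e+00  2.54880138e-01  1.04193421e+00  1.23560834e-05
  1.84580210e+00 -6.65737107e-02]
[-8.28291996e-01 -3.88372943e-01  1.64454297e+00 -1.02970950e-03
  1.88512357e+00 -1.94555214e+00]
[-8.19567900e-01 -3.41414874e-01  1.61377632e+00 -1.02714301e-03
  1.86894071e+00 -1.93681140e+00]
-260 300 47 None None
-260 300 0 None None
-200 300 47 None None
-200 300 0 None [-0.80769564 -0.52948041  2.51855037  1.94738134  0.36642885 -0.49549252]
-200 200 47 None None
-200 200 0 None None
-160 103 47 None None
-160 103 0 None None
```

```bash
python3 - <<'E'
from h import *
f,l=axes(CY)
s=bot.read_state(); p=s["ee_pos"]; q=s["tool_rot"]
for t in(55,60,65):
  M=att(CY,np.radians(t))@np.diag([-1,-1,1])
  for d,h in((-138,106),(-138,160),(-138,220),(-138,280),(-110,300)):
    print(t,d,h,[None if j is None else j.round(2) for j in (bot.ik(np.r_[CO+f*d+l*b,h],quat(M)) for b in (47,-47))])
bot.move_gripper(0)
bot.servo_line(np.r_[p[:2],450])
j=bot.read_state()["joint_positions"].copy(); j[1:5]=[-0.34,1.61,0,1.87]; bot.move_joints(j)
j[0]=-0.82; bot.move_joints(j)
s=bot.read_state();print(s["clock"],s["ee_pos"],s["joint_positions"],s["ft_force"],bot.tip_reach)
E
```

```text
55 -138 106 [array([-0.52,  0.11,  2.4 ,  2.99,  0.33, -1.46]), array([-0.84,  0.13,  2.38,  2.29,  0.42, -1.  ])]
55 -138 160 [array([-0.52, -0.05,  2.37,  2.79,  0.14, -1.26]), array([-0.84, -0.03,  2.35,  1.87,  0.33, -0.54])]
55 -138 220 [array([-0.52, -0.2 ,  2.31,  0.61,  0.08,  0.92]), array([-0.84, -0.17,  2.29,  1.27,  0.33,  0.08])]
55 -138 280 [array([-0.52, -0.3 ,  2.23,  0.19,  0.26,  1.35]), array([-0.84, -0.28,  2.21,  0.86,  0.42,  0.53])]
55 -110 300 [array([-0.51, -0.25,  2.14,  0.16,  0.29,  1.39]), array([-0.81, -0.23,  2.13,  0.76,  0.42,  0.64])]
60 -138 106 [array([-0.52,  0.16,  2.43,  3.03,  0.5 , -1.5 ]), array([-0.86,  0.17,  2.41,  2.45,  0.56, -1.17])]
60 -138 160 [array([-0.52, -0.03,  2.41,  2.95,  0.29, -1.42]), array([-0.86, -0.  ,  2.39,  2.18,  0.43, -0.86])]
60 -138 220 [array([-0.52, -0.19,  2.36,  2.51,  0.09, -0.98]), array([-0.86, -0.16,  2.34,  1.69,  0.35, -0.34])]
60 -138 280 [array([-0.52, -0.31,  2.28,  0.42,  0.13,  1.12]), array([-0.86, -0.28,  2.27,  1.18,  0.37,  0.2 ])]
60 -110 300 [array([-0.51, -0.26,  2.2 ,  0.31,  0.16,  1.24]), array([-0.82, -0.23,  2.18,  1.07,  0.36,  0.34])]
65 -138 106 [array([-0.52,  0.22,  2.46,  3.05,  0.67, -1.52]), array([-0.87,  0.23,  2.44,  2.55,  0.72, -1.28])]
65 -138 160 [array([-0.52,  0.02,  2.45,  3.01,  0.46, -1.48]), array([-0.87,  0.04,  2.42,  2.37,  0.56, -1.07])]
65 -138 220 [array([-0.52, -0.17,  2.4 ,  2.89,  0.23, -1.35]), array([-0.87, -0.14,  2.38,  2.03,  0.42, -0.68])]
65 -138 280 [array([-0.52, -0.31,  2.33,  1.9 ,  0.06, -0.36]), array([-0.87, -0.28,  2.31,  1.56,  0.38, -0.17])]
65 -110 300 [array([-0.51, -0.26,  2.25,  1.27,  0.06,  0.27]), array([-0.83, -0.23,  2.23,  1.46,  0.34, -0.05])]
5.8417 [ 230.65083636 -193.00373626  451.2292366 ] [-8.18818015e-01 -3.39885669e-01  1.60994445e+00  6.09617464e-05
  1.87001246e+00 -6.66517115e-02] [ 0.35642911  0.92679955 -0.16589715] 19.0
```

```bash
cat > d.py <<'E'
from h import *
import sys
f,l=axes(CY); M=att(CY,np.radians(65))@np.diag([-1,-1,1]); Q=quat(M)
def P(a,b,h): return np.r_[CO+f*a+l*b,h]
def push(b,a0,a1,lim,step=2,h=105):
    z=np.mean([bot.read_state()["ft_force"]@np.r_[f,0] for _ in range(5)]); out=[]
    for a in np.arange(a0,a1+.01,step):
        hit=bot.servo_line(P(a,b,h),speed=40,until_force=lim)
        s=bot.read_state(); F=s["ft_force"]@np.r_[f,0]-z
        out.append((round(float((s["ee_pos"][:2]-CO)@f),1),round(float(F),2)))
        if hit or F<-lim: out.append("stop"); break
    print(out)
E
python3 - <<'E'
from d import *
bot.move_to(P(-138,-47,220),Q); bot.move_to(P(-138,-47,105),Q)
s=bot.read_state();print(s["clock"],s["ee_pos"],P(-138,-47,105))
bot.servo_line(P(-118,-47,105),speed=80)
push(-47,-116,-99,2.2)
c=bot.read_camera("side"); cv2.imwrite("pics/a.png",cv2.resize(c["image"][170:320,180:330],(600,600),interpolation=cv2.INTER_CUBIC))
print(bot.read_state()["clock"])
E
```

```text
8.2417 [ 413.57615205 -284.9575977   105.68437468] [ 412.99505356 -284.79569062  105.        ]
[(-116.1, 0.58), (-114.0, -0.5), (-111.9, -0.15), (-109.9, -0.38), (-107.9, 0.51), (-105.9, 0.79), (-103.9, -0.27), (-101.9, 0.21), (-99.9, -0.16)]
10.9417
```

View pics/a.png

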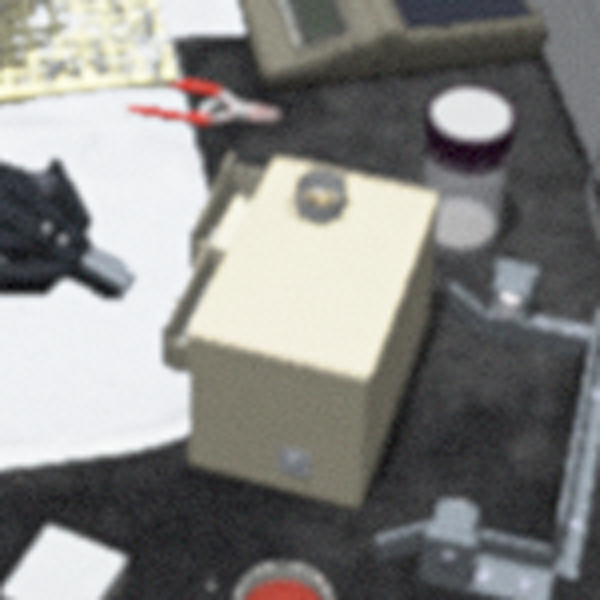

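The closed fingertips are at (130,285), still short of the right drawer panel at (185,300). They haven't made contact yet. I'll use depth to find how far the tips actually reach.

```bash
cat >> d.py <<'E'
def meas(zr=(60,150)):
    for n in("scene","side"):
        c=bot.read_camera(n); Pw,_=cloud(c); d=Pw[...,:2]-CO; a=d@f; b=d@l; z=Pw[...,2]; g=c["image"].astype(int)
        m=(a>-160)&(a<-55)&(abs(b)<100)&(z>85)&(z<126)
        out={}
        for s,nm in((1,"L"),(-1,"R")):
            pn=m&(abs(s*b-72)<15); out[nm+"panel"]=np.percentile(a[pn],[3,15,30]).round(1).tolist() if pn.any() else None
        s=bot.read_state(); r=(s["ee_pos"][:2]-CO)@f
        fg=(a>r-5)&(a<r+40)&(abs(b-(s["ee_pos"][:2]-CO)@l)<20)&(z>s["ee_pos"][2]-30)&(z<s["ee_pos"][2]+30)
        out["fingA-tcp"]=np.sort(a[fg]-r)[-60:].round(0).tolist()[::6]; print(n,out)
E
python3 - <<'E'
from d import *
meas()
E
```

```text
scene {'Lpanel': [-89.5, -88.8, -88.4], 'Rpanel': [-141.0, -130.1, -105.9], 'fingA-tcp': [24.0, 25.0, 25.0, 25.0, 25.0, 26.0, 26.0, 27.0, 27.0, 27.0]}
side {'Lpanel': [-88.8, -88.1, -87.6], 'Rpanel': [-149.5, -140.5, -132.5], 'fingA-tcp': [25.0, 26.0, 26.0, 26.0, 26.0, 26.0, 26.0, 27.0, 27.0, 27.0]}
```

```bash
cat >> h.py <<'E'
def proj(c,X):
    h=c["depth"].shape[0]; fo=h/2/np.tan(np.radians(c["fovy"])/2); A=rot(c["attitude"])
    p=(np.atleast_2d(X)-c["eye"])@A
    K=np.array([[fo,0,c["cx"]],[0,fo,c["cy"]],[0,0,1]])
    return cv2.projectPoints(p,np.zeros(3),np.zeros(3),K,np.array([c["k1"],0,0,0.]))[0][:,0]
E
python3 - <<'E'
from d import *
c=bot.read_camera("side"); s=bot.read_state(); T=s["ee_pos"]; z=rot(s["tool_rot"])[:,2]
pts=np.array([T,T+19*z,P(-86,-47,106),P(-75,-47,106),P(-75,-92,125),P(-57,-95,136)])
print(z,T,((proj(c,pts)-[180,170])*4).round())
W,_=cloud(c)
for u,v in((130,285),(110,270),(90,245),(60,230),(190,290)):
    p=W[170+v//4,180+u//4]; print(u,v,p.round(1),((p[:2]-CO)@f).round(1),((p[:2]-CO)@l).round(1))
E
```

```text
[ 0.81386174 -0.398723   -0.42266894] [ 447.07895025 -301.48346474  104.97745348] [[150. 301.]
 [173. 314.]
 [169. 304.]
 [184. 308.]
 [160. 335.]
 [183. 333.]]
130 285 [ 432.9 -297.1  118.7] -114.7 -49.3
110 270 [ 420.  -293.2  132.1] -128.0 -51.5
90 245 [ 407.9 -269.9  134. ] -149.1 -35.9
60 230 [ 389.7 -268.8  150.5] -166.0 -42.9
190 290 [ 473.2 -309.6  122.1] -73.0 -42.8
```

```bash
python3 - <<'E'
from d import *
s=bot.read_state();print(s["grip_width"],s["clock"],s["ee_pos"])
ims=[]
for n in("scene","side"):
    c=bot.read_camera(n); T=s["ee_pos"]; z=rot(s["tool_rot"])[:,2]
    im=c["image"].copy(); pp=proj(c,np.array([T-54*z,T,T+19*z]))
    u,v=pp[1].astype(int); cr=cv2.resize(im[v-50:v+50,u-50:u+50],(400,400),interpolation=cv2.INTER_CUBIC)
    for q in pp: cv2.circle(cr,tuple(((q-[u-50,v-50])*4).astype(int).tolist()),3,(0,0,255),-1)
    ims.append(cr)
cv2.imwrite("pics/b.png",np.hstack(ims))
E
```

```text
-0.22342168014300043 11.0917 [ 447.07895025 -301.48346474  104.97745348]
```

View pics/b.png

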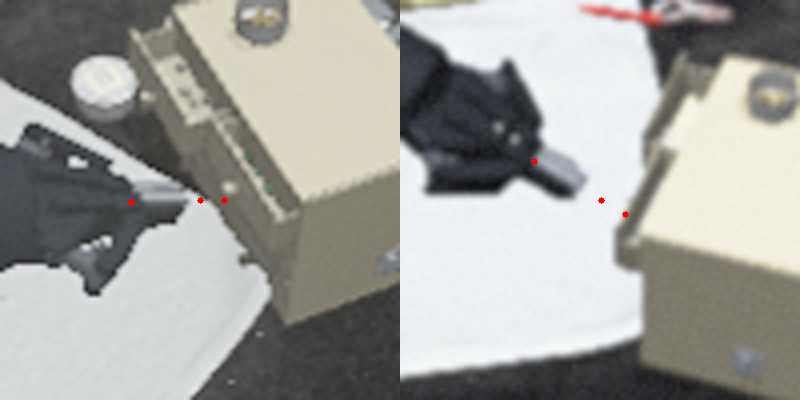

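Both views show the real fingertips ending about 10 mm *behind* the reported TCP, not 19 mm ahead of it. I'll lower the tool a little and keep going with force and camera feedback.

```bash
python3 - <<'E'
from d import *
bot.servo_line(P(-100,-47,98),speed=80)
push(-47,-98,-76,2.2,h=98)
c=bot.read_camera("side"); W,_=cloud(c); 
meas()
print(bot.read_state()["clock"])
E
```

```text
[(-97.8, -1.08), (-95.9, -0.07), (-93.9, -1.11), (-91.9, -0.93), (-89.9, -0.58), (-87.9, -0.24), (-85.9, -0.57), (-83.9, -0.7), (-81.9, -1.12), (-79.9, -0.99), (-77.9, -0.91), (-75.9, -0.3)]
scene {'Lpanel': [-89.1, -88.7, -88.4], 'Rpanel': [-152.2, -118.2, -107.8], 'fingA-tcp': [25.0, 26.0, 28.0, 29.0, 30.0, 32.0, 32.0, 34.0, 36.0, 37.0]}
side {'Lpanel': [-88.7, -88.5, -87.9], 'Rpanel': [-149.0, -140.0, -122.3], 'fingA-tcp': [1.0, 2.0, 2.0, 2.0, 3.0, 3.0, 3.0, 3.0]}
14.5917
```

```bash
cat >> d.py <<'E'
def panel(s):
    o=[]
    for n in("scene","side"):
        W,_=cloud(bot.read_camera(n)); d=W[...,:2]-CO; a=d@f; b=d@l; z=W[...,2]
        m=(a>-100)&(a<-50)&(s*b>15)&(s*b<88)&(z>95)&(z<121)
        h,e=np.histogram(a[m],np.arange(-100,-48,3)); o.append(dict(zip(e[:-1].astype(int).tolist(),h.tolist())))
    print(*o,sep="\n")
E
python3 - <<'E'
from d import *
panel(-1)
ims=[]
s=bot.read_state();T=s["ee_pos"]
for n in("scene","side"):
    c=bot.read_camera(n); u,v=proj(c,T)[0].astype(int); ims.append(cv2.resize(c["image"][v-40:v+40,u-40:u+40],(400,400),interpolation=cv2.INTER_CUBIC))
cv2.imwrite("pics/c.png",np.hstack(ims))
E
```

```text
{-100: 7, -97: 5, -94: 5, -91: 5, -88: 0, -85: 5, -82: 2, -79: 26, -76: 62, -73: 4, -70: 0, -67: 0, -64: 1, -61: 2, -58: 10, -55: 15, -52: 6}
{-100: 13, -97: 10, -94: 6, -91: 3, -88: 1, -85: 2, -82: 0, -79: 1, -76: 42, -73: 15, -70: 1, -67: 0, -64: 2, -61: 0, -58: 0, -55: 0, -52: 0}
```

View pics/c.png

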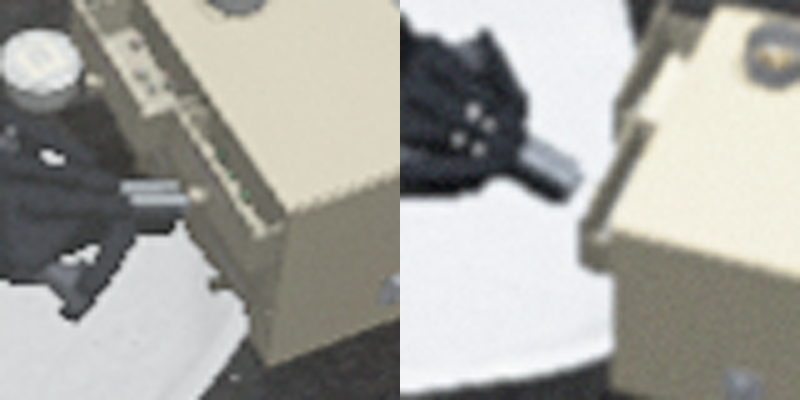

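The tips are now just at the right knob, at (190,195) in the left half, and the drawer hasn't moved. I'll keep going.

```bash
python3 - <<'E'
from d import *
push(-47,-74,-62,2.5,h=98)
panel(-1)
print(bot.read_state()["clock"])
E
```

```text
[(-73.9, -0.8), (-71.9, -0.16), (-69.9, -0.24), (-67.9, -0.56), (-65.9, 0.3), (-63.9, -0.38), (-61.9, -1.08)]
{-100: 2, -97: 3, -94: 3, -91: 5, -88: 3, -85: 3, -82: 3, -79: 6, -76: 3, -73: 2, -70: 8, -67: 71, -64: 11, -61: 1, -58: 0, -55: 0, -52: 0}
{-100: 4, -97: 6, -94: 6, -91: 9, -88: 12, -85: 10, -82: 8, -79: 7, -76: 3, -73: 0, -70: 0, -67: 7, -64: 6, -61: 1, -58: 0, -55: 0, -52: 0}
16.6417
```

```bash
python3 - <<'E'
from d import *
push(-47,-60,-54,2.5,h=98,step=1.5)
panel(-1)
bot.servo_line(P(-85,-47,98),speed=80)
panel(-1)
# left: panel -88.5 -> contact TCP ~-85 
bot.servo_line(P(-118,-20,98),speed=120)
bot.servo_line(P(-118,47,98),speed=120)
bot.servo_line(P(-92,47,98),speed=80)
push(47,-88,-64,2.5,h=98,step=3)
panel(1)
print(bot.read_state()["clock"])
E
```

```text
[(-59.9, -0.88), (-58.4, -0.1), (-56.9, -0.63), (-55.4, -0.65), (-53.9, -1.15)]
{-100: 0, -97: 3, -94: 1, -91: 3, -88: 2, -85: 4, -82: 7, -79: 4, -76: 3, -73: 5, -70: 4, -67: 3, -64: 3, -61: 52, -58: 39, -55: 2, -52: 0}
{-100: 3, -97: 3, -94: 4, -91: 5, -88: 6, -85: 10, -82: 11, -79: 9, -76: 10, -73: 7, -70: 7, -67: 1, -64: 0, -61: 0, -58: 0, -55: 0, -52: 0}
{-100: 6, -97: 0, -94: 0, -91: 0, -88: 0, -85: 0, -82: 0, -79: 0, -76: 0, -73: 0, -70: 4, -67: 5, -64: 2, -61: 58, -58: 35, -55: 2, -52: 0}
{-100: 3, -97: 0, -94: 0, -91: 0, -88: 0, -85: 0, -82: 0, -79: 0, -76: 0, -73: 0, -70: 1, -67: 1, -64: 0, -61: 0, -58: 0, -55: 0, -52: 0}
[(-88.0, -0.77), (-84.9, -0.26), (-81.9, -0.7), (-78.9, 0.19), (-75.9, -0.75), (-72.9, -0.08), (-69.9, -1.03), (-66.9, 0.19), (-63.9, 0.05)]
{-100: 4, -97: 7, -94: 6, -91: 6, -88: 5, -85: 8, -82: 5, -79: 4, -76: 2, -73: 3, -70: 14, -67: 61, -64: 0, -61: 0, -58: 0, -55: 1, -52: 2}
{-100: 5, -97: 8, -94: 4, -91: 11, -88: 8, -85: 8, -82: 8, -79: 5, -76: 0, -73: 0, -70: 1, -67: 24, -64: 0, -61: 0, -58: 0, -55: 0, -52: 0}
22.6667
```

```bash
cat >> d.py <<'E'
def cmpf():
    for n in("scene","side"):
        W,_=cloud(bot.read_camera(n)); d=W[...,:2]-CO; a=d@f; b=d@l; z=W[...,2]
        for s in(1,-1):
            r=[]
            for lo,hi in((12,40),(52,78),(93,119)):
                m=(a>-66)&(a<-50)&(abs(s*b-47)<32)&(abs(s*b-47)>10)&(z>lo)&(z<hi); r.append((np.median(a[m]).round(2),int(m.sum())) if m.any() else None)
            print(n,s,r)
E
python3 - <<'E'
from d import *
push(47,-62,-56,2.5,h=98,step=1.5)
bot.servo_line(P(-118,47,98),speed=100)
cmpf()
print(bot.read_state()["clock"])
E
```

```text
[(-61.9, 0.28), (-60.4, 0.42), (-58.9, -0.02), (-57.4, 0.62), (-55.9, 0.04)]
scene 1 [(np.float64(-54.44), 46), (np.float64(-54.9), 45), (np.float64(-58.37), 44)]
scene -1 [(np.float64(-58.29), 79), (np.float64(-57.5), 49), (np.float64(-57.98), 50)]
side 1 [None, None, None]
side -1 [(np.float64(-65.69), 1), None, None]
24.7833
```

```bash
python3 - <<'E'
from d import *
bot.servo_line(P(-62,47,98),speed=100)
push(47,-58,-52.6,2.5,h=98,step=0.9)
bot.servo_line(P(-118,47,98),speed=100)
cmpf()
for n in("scene","side"):
    W,_=cloud(bot.read_camera(n)); x,y,z=W[...,0],W[...,1],W[...,2]
    m=(x>440)&(x<680)&(y<-170)&(y>-440)&(abs(z-136)<5)
    nl,lab,st,_=cv2.connectedComponentsWithStats(m.astype(np.uint8)); k=lab==1+st[1:,4].argmax()
    p=W[k]; r=cv2.minAreaRect(p[:,:2].astype(np.float32)); print(n,r,np.linalg.lstsq(np.c_[p[:,:2]-p[:,:2].mean(0),np.ones(len(p))],p[:,2],rcond=None)[0])
    d=W[...,:2]-CO;a=d@f;b=d@l
    m=(a>-50)&(a<60)&(b<-85)&(b>-105)&(z>15)&(z<125); v=cv2.fitLine(W[m][:,:2].astype(np.float32),cv2.DIST_HUBER,0,.01,.01).ravel(); print("side yaw",np.degrees(np.arctan(v[1]/v[0])))
print(bot.read_state()["clock"])
# base-approach feasibility
B=np.radians(-23.7)
for t in(50,55,60):
  for off in (-90,-60,-35): print(t,off,[None if j is None else j.round(2) for j in [bot.ik(np.r_[CO+f*off,h],quat(att(B,np.radians(t))@np.diag([-1,-1,1]))) for h in (15,60)]])
E
```

```text
[(-58.0, -0.15), (-57.1, 0.54), (-56.2, 0.5), (-55.3, 0.07), (-54.4, 1.14), (-53.5, 0.83), (-52.6, 1.29)]
scene 1 [(np.float64(-54.38), 47), (np.float64(-54.76), 44), (np.float64(-55.17), 47)]
scene -1 [(np.float64(-58.53), 77), (np.float64(-57.42), 50), (np.float64(-58.21), 58)]
side 1 [None, None, None]
side -1 [None, None, None]
scene ((561.9474487304688, -306.376953125), (192.70687866210938, 126.0833740234375), 62.84103775024414) [-5.28547624e-04 -1.12797298e-02  1.36345287e+02]
side yaw -26.67627
side ((562.3438110351562, -305.0663146972656), (195.16380310058594, 125.17527770996094), 63.63100051879883) [-7.56414896e-04  1.69307081e-03  1.35758184e+02]
side yaw -26.575485
28.2417
50 -90 [array([-0.67,  0.44,  2.24,  2.68,  0.44, -1.31]), array([-0.67,  0.31,  2.25,  2.52,  0.33, -1.14])]
50 -60 [array([-0.65,  0.48,  2.17,  2.67,  0.4 , -1.29]), array([-0.65,  0.36,  2.17,  2.5 ,  0.3 , -1.1 ])]
50 -35 [array([-0.64,  0.51,  2.1 ,  2.66,  0.37, -1.26]), array([-0.64,  0.39,  2.11,  2.48,  0.28, -1.07])]
55 -90 [array([-0.68,  0.49,  2.27,  2.75,  0.59, -1.4 ]), array([-0.68,  0.34,  2.28,  2.66,  0.47, -1.29])]
55 -60 [array([-0.66,  0.52,  2.2 ,  2.75,  0.55, -1.38]), array([-0.66,  0.39,  2.21,  2.66,  0.44, -1.27])]
55 -35 [array([-0.64,  0.54,  2.13,  2.75,  0.51, -1.36]), array([-0.64,  0.42,  2.14,  2.66,  0.41, -1.25])]
60 -90 [array([-0.69,  0.54,  2.29,  2.79,  0.75, -1.45]), array([-0.69,  0.39,  2.31,  2.73,  0.63, -1.37])]
60 -60 [array([-0.67,  0.56,  2.22,  2.8 ,  0.7 , -1.43]), array([-0.67,  0.43,  2.23,  2.74,  0.59, -1.36])]
60 -35 [array([-0.65,  0.59,  2.16,  2.8 ,  0.66, -1.42]), array([-0.65,  0.46,  2.17,  2.74,  0.56, -1.35])]
```

Both top drawers are flush, within about 1 mm of the fixed fronts, and the cabinet hasn't moved. Next is the low push: fingers 30 mm open, tool tilted, feeling for contact first.

```bash
cat > b.py <<'E'
from h import *
C=np.array([557.7,-303.4]); CYN=-27.0; BY=-23.7; H=np.array([668.7,-363.2])
T=np.radians(55)
def A(deg): return quat(att(np.radians(deg),T)@np.diag([-1,-1,1]))
fC=axes(np.radians(CYN))[0]; fB,lB=axes(np.radians(BY)); S=C-57*fC; E_=H-57*fB
def cab():
    for n in("scene","side"):
        W,_=cloud(bot.read_camera(n)); x,y,z=W[...,0],W[...,1],W[...,2]
        m=(x>440)&(x<800)&(y<-170)&(y>-520)&(abs(z-136)<5)
        nl,lab,st,_=cv2.connectedComponentsWithStats(m.astype(np.uint8)); k=lab==1+st[1:,4].argmax()
        r=cv2.minAreaRect(W[k][:,:2].astype(np.float32)); yaw=(r[2]-90) if r[1][0]>r[1][1] else r[2]
        fa=axes(np.radians(yaw))[0]; c=np.array(r[0])-5*fa; d=c-H; print(n,"cab in bracket",(d@fB).round(1),(d@lB).round(1),"yaw",round(yaw-BY,1),np.round(r[1]))
E
python3 - <<'E'
from b import *
import d as D
bot.servo_line(D.P(-118,10,98),speed=150)
bot.move_gripper(30)
q=A(CYN)
bot.move_to(np.r_[S-48*fC,60],q)
print("down",bot.servo_line(np.r_[S-48*fC,11],speed=80,until_force=6))
f0=np.mean([bot.read_state()["ft_force"] for _ in range(5)],axis=0)
for d in np.arange(-40,30,5):
    hit=bot.servo_line(np.r_[S+d*fC,11],speed=60,until_force=3.5)
    s=bot.read_state(); print(d,hit,(s["ft_force"]-f0).round(1),s["ee_pos"].round(1))
    if hit: break
print(s["clock"],s["grip_width"]); cab()
c=bot.read_camera("side"); cv2.imwrite("pics/d.png",cv2.resize(c["image"][170:320,180:330],(600,600),interpolation=cv2.INTER_CUBIC))
E
```

```text
down False
-40 False [-1.2  0.8 -0.6] [ 471.8 -259.7   11.5]
-35 False [-0.8  1.7 -0.6] [ 476.  -261.8   11.2]
-30 False [-0.1  0.7  0.2] [ 480.4 -264.    11.1]
-25 False [-0.4  1.1  0.6] [ 484.9 -266.3   11.1]
-20 False [-0.3 -0.   0.1] [ 489.3 -268.6   11.1]
-15 False [-0.1  0.7  0.3] [ 493.8 -270.8   11.1]
-10 False [-0.5  0.9  0. ] [ 498.2 -273.1   11.1]
-5 False [-0.3  0.8 -0.2] [ 502.7 -275.4   11.1]
0 False [-0.9  0.9 -0.6] [ 507.2 -277.7   11.1]
5 False [-1.4  1.1 -0.3] [ 511.6 -279.9   11.1]
10 False [-0.4  0.4  0.2] [ 516.  -282.2   11. ]
15 False [-1.1  0.7 -0.4] [ 520.3 -284.3   10.9]
20 False [-0.6  1.1 -0.2] [ 524.8 -286.6   11. ]
25 False [ 0.   1.3 -0.2] [ 529.2 -288.9   11.1]
33.6583 30.085965892600644
scene cab in bracket -111.8 9.2 yaw -3.5 [193. 127.]
side cab in bracket -111.5 8.6 yaw -3.1 [194. 125.]
```

View pics/d.png

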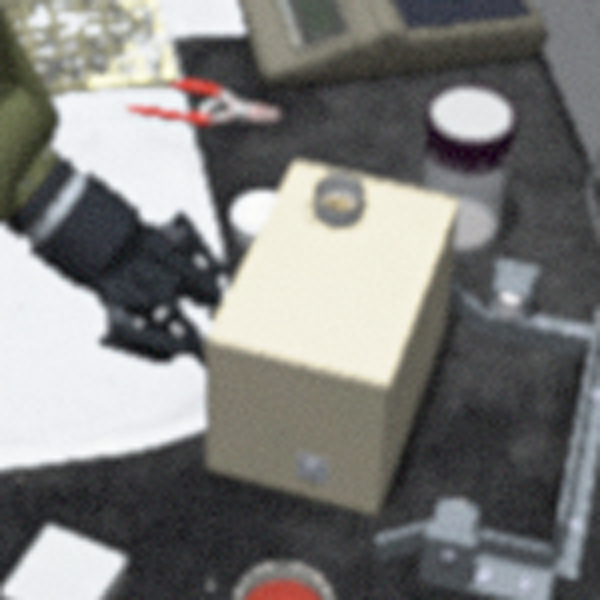

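The picture shows the cabinet upright with its drawers shut and the tin still standing. It has already slid about 14 mm, but the force reading barely changed. From here I'll track progress with the cameras in measured steps.

```bash
cat >> b.py <<'E'
P0=np.array([529.2,-288.9])
def go(s,speed=50,lim=30,k=9.0):
    w=min(s/75,1); p=P0+s*fB-k*w*lB
    hit=bot.servo_line(np.r_[p,11],attitude=A(CYN+(BY-CYN)*w),speed=speed,until_force=lim)
    st=bot.read_state(); print(s,hit,"F",st["ft_force"].round(1),"eff",st["effort"].round(1),"err",((st["ee_pos"][:2]-p)@fB).round(1)); return hit
E
python3 - <<'E'
from b import *
for s in(20,40): go(s)
cab()
for s in(60,75): go(s)
cab(); print(bot.read_state()["clock"])
E
```

```text
20 False F [ 0.1 -0.4  0.6] eff [ -0.1 -50.6 -17.4   0.1   2.3   0. ] err 0.0
40 False F [ 0.4 -0.2  0.6] eff [ -0.1 -52.8 -18.5   0.2   2.3   0. ] err 0.0
scene cab in bracket -71.5 4.8 yaw -1.1 [192. 128.]
side cab in bracket -71.1 5.3 yaw -1.3 [194. 125.]
60 False F [-0.4 -0.   0.4] eff [ -0.1 -55.  -19.5   0.2   2.2   0. ] err 0.0
75 False F [ 0.2 -0.2 -0.6] eff [ -0.1 -56.7 -20.4   0.2   2.2   0.1] err -0.0
scene cab in bracket -35.8 1.5 yaw -0.3 [191. 129.]
side cab in bracket -36.3 2.7 yaw -0.2 [196. 125.]
36.1083
```

```bash
python3 - <<'E'
from b import *
for s in(85,92): go(s,30)
cab()
for s in(96,100,103,106): go(s,20)
cab(); print(bot.read_state()["clock"])
E
```

```text
85 False F [0.4 0.7 0.3] eff [  0.  -57.9 -20.7   0.3   2.2   0. ] err 0.1
92 False F [-1.5  0.5 -0.8] eff [  0.2 -59.4 -21.9   0.3   2.5   0. ] err -0.1
scene cab in bracket -19.7 1.1 yaw -0.2 [191. 132.]
side cab in bracket -20.2 0.9 yaw 0.1 [194. 125.]
96 False F [-1.6  0.  -1.7] eff [  0.3 -60.3 -22.7   0.3   2.7   0. ] err -0.1
100 False F [-0.3  0.5 -0.7] eff [  0.1 -59.9 -21.9   0.3   2.4   0. ] err 0.2
103 False F [ 0.1  0.3 -0.9] eff [ -0.  -59.9 -21.5   0.3   2.2   0. ] err 0.2
106 False F [0.2 0.5 0.3] eff [ -0.  -60.3 -21.7   0.3   2.2   0. ] err 0.2
scene cab in bracket -5.1 1.1 yaw -0.8 [192. 130.]
side cab in bracket -5.6 1.1 yaw -0.2 [194. 125.]
38.475
```

```bash
python3 - <<'E'
from b import *
for s in np.arange(107,116,1.0):
    go(s,12,15)
    st=bot.read_state()
    if -(st["ft_force"]@np.r_[fB,0])>8: break
cab(); print(bot.read_state()["clock"])
E
```

```text
107.0 False F [-3.1  1.6  0.6] eff [  0.3 -60.2 -22.8   0.3   2.4   0. ] err -0.1
108.0 False F [-3.3  1.8  0.7] eff [  0.4 -60.6 -23.3   0.3   2.5  -0. ] err -0.1
109.0 False F [-9.   3.6  3.2] eff [  0.7 -60.  -25.5   0.3   2.8  -0. ] err -0.6
scene cab in bracket -3.1 0.2 yaw -0.3 [191. 129.]
side cab in bracket -3.9 1.3 yaw -0.1 [196. 125.]
39.325
```

```bash
python3 - <<'E'
from b import *
for s in np.arange(110,115,1.0):
    go(s,12,25)
    st=bot.read_state()
    if -(st["ft_force"]@np.r_[fB,0])>20: break
cab()
# back off, rise
p=bot.read_state()["ee_pos"]
bot.servo_line(p-np.r_[60*fB,-10],speed=80)
bot.servo_line(p-np.r_[85*fB,-120],speed=120)
cab(); print(bot.read_state()["clock"])
ims=[]
for n,X in(("scene",np.r_[H,60]),("side",np.r_[H,60])):
    c=bot.read_camera(n); u,v=proj(c,X)[0].astype(int); u=min(u,442);print(u,v); ims.append(cv2.resize(c["image"][v-70:v+70,u-70:u+70],(400,400),interpolation=cv2.INTER_CUBIC))
cv2.imwrite("pics/e.png",np.hstack(ims))
E
```

```text
110.0 False F [-16.4   7.4   5.4] eff [  0.7 -60.3 -28.5   0.4   3.4  -0. ] err -1.3
111.0 False F [-24.8  11.9   8.8] eff [  1.4 -59.9 -32.2   0.4   4.   -0. ] err -2.2
scene cab in bracket -3.4 0.7 yaw 0.1 [192. 128.]
side cab in bracket -3.7 1.7 yaw -0.3 [194. 125.]
scene cab in bracket -3.9 0.7 yaw -0.1 [191. 129.]
side cab in bracket -3.7 1.0 yaw -0.3 [196. 125.]
42.05
332 221
299 264
```

View pics/e.png

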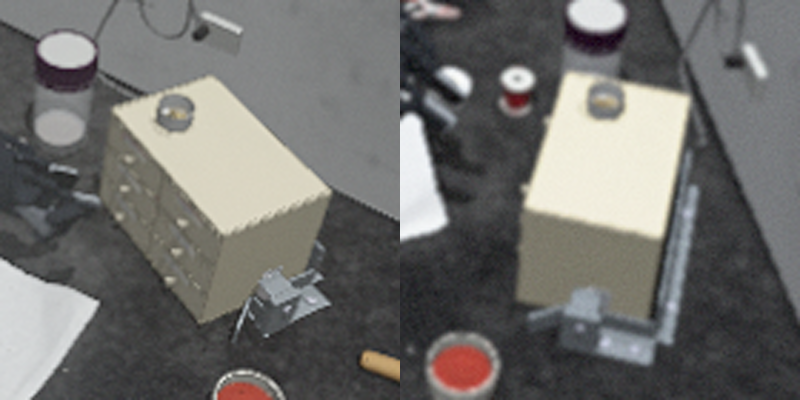

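The cabinet is hard against the stop: 28 N produced no further movement. It sits square between the rails with the drawers flush and the tin upright, and the gripper is clear. I'm handing it in.

```bash
python3 - <<'E'
from h import *
s=bot.read_state(); print(s["ft_force"],s["clock"]); print(bot.finish_job())
E
```

```text
[-0.00468232  0.48370095 -0.71926165] 42.15
the job is handed in; nothing more can be done
None
```

I handed the job in at 42 s of the 70 s limit. Both drawers are shut and the cabinet is hard against the back stop and square in its bracket, with the open tin still upright on top. I judged the roller catches clicked in from the push going past them to the stop, not by seeing them spring, and the hand-in returned no verdict.

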